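Shut, switch on and feed the label printer

TASK

The label printer on the stores bench has just been given a fresh roll. With the fingers closed, push its raised lid down by its front part until it snaps fully shut, then switch it on by pressing down the raised end of the power rocker on its side console, then press the large round feed key right down for about half a second, let it come up and move clear. Only push: do not pull the lid further up or lift, shift or tip the printer, leave the small square pause key alone, and leave the cartons, the oil filter and the spare roll where they stand.

Things in the scene. Friction and masses are not known exactly. Their poses are not given: they have to be found in the camera images.
- printer: grey label printer, loose on rubber feet, 2.4 kg, 240 deep (x) x 230 wide (y) x 140 mm high when shut. Origin under its centre; x points from front to rear, y to its left, z up; its front faces roughly to the robot. Right part (y -115 to +49 mm): roll bay under the lid. Left part (y +49 to +111 mm): fixed flat console, top 139 mm high, with feed key, pause key and rocker in a row front to rear.
- lid (a joint): lid angle (rad): 0 shut, grows as its front rises. Starts raised at 0.40 to 0.70 and stays there. About 2 N at lid_press closes it; in the last 10 mm it must pass a sprung snap catch, which takes about 4 N there and more nearer the hinge. Latched it reads under 0.01 and stays; let go unlatched it stays ajar at 0.03 or more.
- lid_press (a point): point on the middle of the lid's flat outer top, 10 mm behind the flat's front end; moves with the lid, its z axis being the outward normal. In the lid's frame it lies 168 mm ahead of lid_hinge (x = -168) and 27 mm above it (z). When shut, the lid's top is level, 140 mm above the bench, about flush with the console; the lid is 164 mm wide.
- lid_hinge (a point): middle of the lid's hinge line at the rear of the printer, 113 mm above the bench; the hinge line runs along the printer's y axis.
- rocker (a joint): power rocker angle (rad): 0 is off (far end raised), 0.36 is on (far end level, near end raised). It snaps to one or the other; about 3 N on its far end turns it on.
- rocker_far_end (a point): on top of the rocker's far (rear) half, 13 mm behind its pivot: the end that is raised when off and is pressed to switch on. Off-white V-shaped rocker, 34 mm long front to rear, 22 mm wide, on the console's rear part. Off, this point is about 151 mm above the bench; on, 146 mm, this half then lying level, 7 mm above the console.
- feed_key (a joint): travel of the feed key (m): 0 up, 0.005 fully down; spring return, about 1.4 N to start and 3.4 N fully down.
- feed_key_top (a point): centre of the top of the feed key: off-white round key 22 mm across, at the front end of the console, its top 147 mm above the bench (8 mm above the console) when up.
- pause_key (a joint): travel of the pause key (m): 0 up, 0.003 fully down; not to be pressed.
- pause_key_top (a point): centre of the top of the pause key: off-white square key 12 mm wide, 55 mm behind the feed key, its top 144 mm above the bench.
- carton_long: loose blue parts carton with a white label, 115 x 65 x 55 mm high, origin under its centre; a bystander.
- carton_flat: loose blue parts carton with a white label, 85 x 85 x 40 mm high, origin under its centre; a bystander.
- oil_filter: loose white oil filter canister standing upright, 74 mm across, 84 mm high, origin under its centre; a bystander.
- spare_roll: loose spare roll of paper labels standing on end, 92 mm across, 100 mm high, with a 26 mm core hole, origin under its centre; a bystander.

How it is judged (in metres and radians):
On the way, in this order (a step that is already met when the one before it is completed fails the run):
1. the lid is pushed down until it snaps shut (value of joint lid below 0.025 rad), for 0.2 s.
2. the power rocker is switched on (value of joint rocker above 0.3 rad), for 0.2 s.
3. the feed key is pressed right down (value of joint feed_key above 0.0035 m), for 0.2 s.
At the end, for the whole second after the job is handed in: the lid is latched shut (under 0.025 rad), the rocker is on (over 0.30 rad), both keys are up (within 1 mm), the printer stands level and at rest within 30 mm of where it stood, and every bystander is within 20 mm of where it stood (value of joint lid below 0.025 rad and value of joint rocker above 0.3 rad and value of joint each of feed_key, pause_key below 0.001 m and distance of printer from where it was at the start of the episode below 0.03 m and angle between printer's own z axis and vertical below 0.03 rad and linear speed of printer below 0.02 m/s and distance of each of carton_long, carton_flat, oil_filter, spare_roll from where it was at the start of the episode below 0.02 m); the robot touches nothing.
It fails at once if the rocker is switched on before the lid is shut (value of joint rocker above 0.3 rad and value of joint lid above 0.04 rad).
It fails at once if the feed key is pressed before the printer is shut and switched on (value of joint feed_key above 0.0025 m and (value of joint lid above 0.04 rad or value of joint rocker below 0.18 rad)).
It fails at once if the pause key is pressed (value of joint pause_key above 0.0015 m).
It fails at once if the lid is pulled further open, or the printer is shifted, lifted or tipped (value of joint lid above 0.85 rad or distance of printer from where it was at the start of the episode above 0.03 m or height (world z) of printer above 0.012 m or angle between printer's own z axis and vertical above 0.08 rad).
It fails at once if a carton, the filter or the spare roll is moved or lifted (distance of any of carton_long, carton_flat, oil_filter, spare_roll from where it was at the start of the episode above 0.02 m).
It also fails if it takes over 42 s, if anything falls off the work surface, if the arm or the gripper's body presses on something with over 40 N, if the wrist force passes 120 N, or if a joint passes its speed limit or range.

ROBOT

A 6-joint arm with a two-finger parallel gripper is mounted at the origin on the work surface. World frame = base frame: x ahead of the robot, y to its left, z up, the work surface at z = 0. Lengths are in mm, angles in degrees, forces in N, time in s.
With the tool pointing down it reaches from about 350 to 850 mm from the base axis. Payload 8.1 kg.
Tool frame: the origin (TCP) lies at the very end of the fingers, on their centre line; the grasp point (between the pads) lies 19 mm behind it; z points along the fingers, y is the line along which they close (so a half turn about z gives the same grasp; the last joint's range is limited). The gripper opens to 85 mm and grips with 20 to 120 N. Pads are 22 mm wide; open, the fingers measure 114 mm over their backs; the gripper's body (76 mm by 85 mm) begins 54 mm behind the grasp point. The pads swing forward as they close: fully open they stand 13 mm farther back than shut.
Start: joints at [-68.778, 7.471, 85.268, -0, 87.261, -4.893], TCP at [264.128, -538.741, 231.292] pointing down, gripper open.
Joint ranges: [-169.43, 169.43], [-51.17, 129.36], [1.28, 143.12], [-76.62, 256.62], [0, 156.53], [-152.29, 152.29]. Speed limits (degrees/s): [136.94, 136.94, 159.86, 180, 180, 180].

INTERFACE

Orientations are given as [roll, pitch, yaw] about the fixed x, y, z axes, in that order (R = Rz(yaw) Ry(pitch) Rx(roll)).
In Python, from bench import sense, eyes, job, models gives the robot as it stands. The module is installed in compiled form; this text tells all that it offers.
- The arm moves only by the tool apply_moves, never from a script. Its argument "rows" is a list of rows, each a list of 6 numbers: the shift along the tool's x, y, z in mm, then the turn, a rotation vector about the tool's x, y, z in rad. In form: [[dx, dy, dz, rx, ry, rz], ...]. A call has exactly 5 rows; each row shifts and turns the commanded pose from where the row before left it, along the tool's axes as they then stand; what a row does not reach is not made up. A row lasts 1/8 s, in which the tool goes at most 62.5 mm and 10.7 degrees, less where a joint would pass 70% of its speed; a pose out of reach is approached as far as the arm can. A call is refused whole if a number of a shift passes 62.5 or a number of a turn 0.188, either way. A call with a gripper value outside its range is refused whole. "fingers" is the finger opening in mm, from 0 to 85.4, set as the call begins (left out, the last holds). The fingers move at their own pace and stop on an object; "grip_force" is the grip in N (left out, the last holds). Time passes only in rows, so rows that do not move let the fingers close, or fill a call up. It gives the time, the measured TCP pose, the force, the opening and the grip force at its end, in the units of the state.
- sense(): the state, without advancing time (a new reading comes with each control period).
- eyes.snapshot(name): name is "side" or "top"; returns (picture, depth): 384x512x3 uint8, red, green, blue; 384x512 float32, mm along the optical axis (not along the pixel's ray), 0 where there is no reading.
- eyes.get_calibration(name): a dict with "intrinsics" (3x3 intrinsics, pixels), "R" (3x3) and "t" (3): a world point X has camera coordinates R X + t. Camera axes: x right, y down, z forward; pixel columns grow to the right and rows downward; lengths in mm; the calibration is good to about 2 mm. A picture is of the moment at which its call begins. get_calibration takes no time and is no camera call.
- job.hand_in(): hands the job in; it is judged then, once.
Trained networks look in the newest picture that a camera, given by its name, has taken for a name from the list of things; names that differ only in an ending like _2 or _b are one class to them, and where a whole thing is asked for, a point or a joint stands for the part that bears it (a point fixed in the world has none). Each returns a list of dicts, best first, with "confidence" (0 to 1); they miss things now and then, are a little off and sometimes report something else, mostly with a low value. They report only what shows in the picture. A call takes as long as a camera call.
- models.boxes_of(name, camera): "xyz" ([x, y, z] in mm, in world coordinates, good to about 4 mm: the middle of the surface that is visible of it).
- models.cut_out(name, camera): "pixels" (384x512 bool, what is visible of it).
- models.place_of(name, camera): "xyz" ([x, y, z] in mm, in world coordinates, good to about 4 mm: a listed point, or the origin of a listed thing).
The state is a dict: "time": time; "joint_pos": joint angles; "qd": joint speeds; "joint_efforts": joint torques, N m; "tool_pos": TCP position; "tcp_rot": TCP orientation; "ft_force": force on the tool from outside, world axes, zero at the start; "wrist_torque": the same for the moment, N m; "finger_gap": finger opening in mm; "grip_force": force on a finger pad.
Only numpy, scipy, OpenCV 4.12 (cv2) and the standard library are available. Lean on these libraries where they do the work, as an engineer would, in place of code of your own. Each camera call takes 0.05 s, during which the arm holds its last target. There are 200 camera calls.

## Working session

There is one attempt and no reset: what is moved stays moved. The work goes in short steps, Python scripts to look and compute and a tool call to move; the robot and the scene stay as the last step left them, time stands still between calls to the robot, and variables do not carry over. Pictures are saved under pics/ and viewed, at most 10 in all, crops included, and the job is handed in when it is done.

Besides the shell and the picture viewer there is one more tool, called after "Request:" as name(argument=value, ...), one argument or row to a line, values as JSON. apply_moves: Moves the arm, as the interface text tells. Its arguments: {"type":"object","properties":{"rows":{"type":"array"},"fingers":{"type":"number"},"grip_force":{"type":"number"}},"required":["rows"]}

```bash
mkdir -p pics; cat > h.py <<'E'
from bench import sense, eyes, job, models
import numpy as np, cv2
def snap(n,f):
    p,d=eyes.snapshot(n); cv2.imwrite('pics/'+f,p[:,:,::-1]); return p,d
def world(n,u,v,z):
    c=eyes.get_calibration(n);K=np.array(c['intrinsics']);R=np.array(c['R']);t=np.array(c['t'])
    return R.T@(z*np.linalg.inv(K)@np.array([u,v,1.])-t)
E
python3 - <<'E'
from h import *
s=sense();print(s['time'],s['tool_pos'],s['tcp_rot'],s['finger_gap'])
for n in('side','top'):
    snap(n,n+'0.png')
    for k in('lid_press','lid_hinge','rocker_far_end','feed_key_top','pause_key_top','printer'):
        r=models.place_of(k,n); print(n,k,[(np.round(x['xyz']),round(x['confidence'],2)) for x in r[:2]])
for k in('carton_long','carton_flat','oil_filter','spare_roll'):
    r=models.place_of(k,'top'); print(k,[(np.round(x['xyz']),round(x['confidence'],2)) for x in r[:2]])
a=cv2.imread('pics/side0.png');b=cv2.imread('pics/top0.png')
cv2.imwrite('pics/both0.png',cv2.resize(np.vstack([a,b]),None,fx=.78,fy=.78))
E
```

```text
0.0 [ 263.93418488 -538.19463879  230.228309  ] [-1.79892661e+02 -8.82807669e-03  2.61153412e+01] 85.3563900132502
side lid_press [(array([580.,  57., 227.]), 0.7)]
side lid_hinge [(array([705.,  65., 113.]), 0.66)]
side rocker_far_end [(array([646., 178., 147.]), 0.6)]
side feed_key_top [(array([497., 158., 142.]), 0.41)]
side pause_key_top [(array([555., 169., 143.]), 0.37)]
side printer [(array([594.,  90.,  -1.]), 0.59)]
top lid_press [(array([580.,  55., 226.]), 0.84)]
top lid_hinge [(array([705.,  62., 112.]), 0.82)]
top rocker_far_end [(array([647., 173., 154.]), 0.56)]
top feed_key_top [(array([505., 158., 147.]), 0.6)]
top pause_key_top [(array([555., 165., 141.]), 0.36)]
top printer [(array([592.,  86.,  -5.]), 0.88)]
carton_long [(array([ 511., -133.,    2.]), 0.9), (array([706.,  65., 110.]), 0.7)]
carton_flat [(array([560., 301.,   1.]), 0.66)]
oil_filter [(array([ 666., -121.,    1.]), 0.92)]
spare_roll [(array([708., 331.,  -3.]), 0.68)]
```

View pics/both0.png

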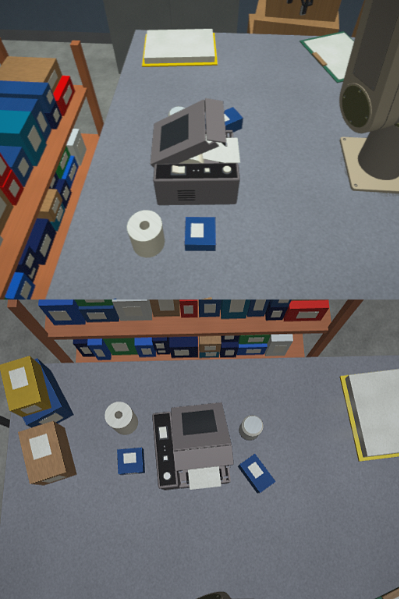

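The side view (upper half) shows the printer with its lid raised at about (195,140) and the console facing the camera. In the top view (lower half), the console strip is at (163,450), with the feed key at (167,476) and the rocker at (163,432). The long carton is at (257,473), the filter at (252,428), the flat carton at (130,460) and the roll at (120,417). I'll refine the keys with my own pixel measurement.

```bash
python3 - <<'E'
from h import *
p=cv2.imread('pics/top0.png'); c=eyes.get_calibration('top');K=np.array(c['intrinsics']);R=np.array(c['R']);t=np.array(c['t'])
C=-R.T@t; print('cam',C)
def pz(u,v,h):
    r=R.T@np.linalg.inv(K)@np.array([u,v,1.]); return C+r*(h-C[2])/r[2]
x0,y0,x1,y1=190,125,305,255
g=p.min(axis=2); m=(g>140).astype(np.uint8); 
n,l,st,ce=cv2.connectedComponentsWithStats(m[y0:y1,x0:x1])
for i in range(1,n):
    u,v=ce[i]+[x0,y0]
    if st[i,4]>4: print(np.round([u,v]),st[i],np.round(pz(u,v,147),1))
cv2.imwrite('pics/crop.png',cv2.resize(p[y0:y1,x0:x1],None,fx=4.5,fy=4.5,interpolation=cv2.INTER_CUBIC))
E
```

```text
cam [ 416.64370583   66.91004203 1061.65300258]
[209. 170.] [ 14  38  10  15 128] [635.1 174.  147. ]
[212. 203.] [20 75  5  6 25] [554.5 166.1 147. ]
[262. 228.] [  51   89   43   30 1051] [491.7  49.7 147. ]
[214. 226.] [20 96  9 10 65] [500.5 162.3 147. ]
```

View pics/crop.png

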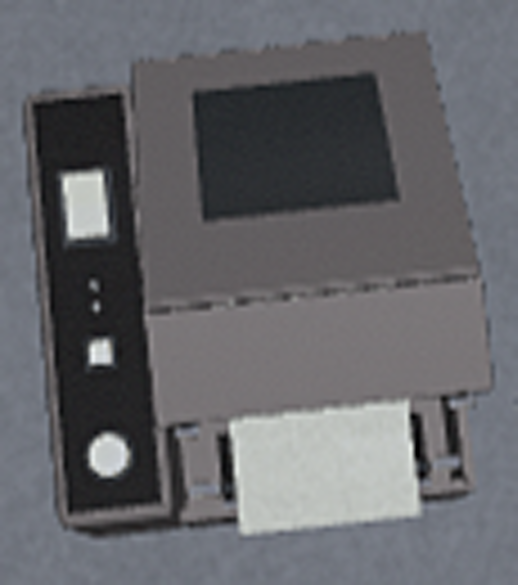

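Request:
apply_moves(
  rows=[
    [0, 0, -10, 0, 0, 0.0737],
    [0, 0, -10, 0, 0, 0.0737],
    [0, 0, -10, 0, 0, 0.0737],
    [0, 0, -10, 0, 0, 0.0737],
    [0, 0, -10, 0, 0, 0.0737],
  ],
  fingers=0,
)

```text
time: 1.52
tool_pos: [264.1, -538.7, 281.6]
tcp_rot: [180.0, -0.0, 4.9]
ft_force: [0.5, 0.4, -0.3]
finger_gap: 0.2
grip_force: 0.0
```

Request:
apply_moves(
  rows=[
    [25, -37.5, 0, 0, 0, 0],
    [25, -37.5, 0, 0, 0, 0],
    [25, -37.5, 0, 0, 0, 0],
    [25, -37.5, 0, 0, 0, 0],
    [25, -37.5, 0, 0, 0, 0],
  ],
)

```text
time: 2.15
tool_pos: [372.8, -339.8, 281.5]
tcp_rot: [180.0, -0.0, 5.0]
ft_force: [0.5, -0.7, 1.0]
finger_gap: -0.0
grip_force: 0.0
```

Request:
apply_moves(
  rows=[
    [25, -37.5, 0, 0, 0, 0],
    [25, -37.5, 0, 0, 0, 0],
    [25, -37.5, 0, 0, 0, 0],
    [25, -37.5, 0, 0, 0, 0],
    [25, -37.5, 0, 0, 0, 0],
  ],
)

```text
time: 2.78
tool_pos: [481.1, -142.0, 281.5]
tcp_rot: [180.0, -0.0, 5.0]
ft_force: [0.2, 0.2, 0.5]
finger_gap: -0.1
grip_force: 0.0
```

Request:
apply_moves(
  rows=[
    [25, -37.5, 0, 0, 0, 0],
    [25, -37.5, 0, 0, 0, 0],
    [25, -37.5, 0, 0, 0, 0],
    [25, -37.5, 0, 0, 0, 0],
    [0, 0, 0, 0, 0, 0],
  ],
)

```text
time: 3.4
tool_pos: [567.7, 17.5, 280.9]
tcp_rot: [-180.0, 0.0, 5.2]
ft_force: [-0.4, -0.2, -1.1]
finger_gap: -0.3
grip_force: 0.0
```

Request:
apply_moves(
  rows=[
    [14, -17, 0, 0, 0, 0],
    [13.5, -17, 0, 0, 0, 0],
    [0, 0, 20, 0, 0, 0],
    [0, 0, 20, 0, 0, 0],
    [0, 0, 5, 0, 0, 0],
  ],
)

```text
time: 4.03
tool_pos: [589.7, 50.3, 232.9]
tcp_rot: [-180.0, 0.3, 4.9]
ft_force: [0.8, 0.1, -0.3]
finger_gap: -0.0
grip_force: 0.0
```

```bash
python3 - <<'E'
from h import *
for n in('side','top'):
    snap(n,n+'1.png')
    r=models.place_of('lid_press',n); print(n,[(np.round(x['xyz']),round(x['confidence'],2)) for x in r[:2]])
print(sense()['tool_pos'],sense()['ft_force'])
a=cv2.imread('pics/side1.png')[100:280,170:330];b=cv2.imread('pics/top1.png')[110:270,180:340]
cv2.imwrite('pics/c1.png',np.hstack([cv2.resize(a,(400,450)),cv2.resize(b,(400,450))]))
E
```

```text
side [(array([576.,  56., 226.]), 0.85)]
top [(array([582.,  55., 225.]), 0.95)]
[591.47850522  50.6433372  236.70405131] [0.3782943  0.61387272 0.10622809]
```

View pics/c1.png

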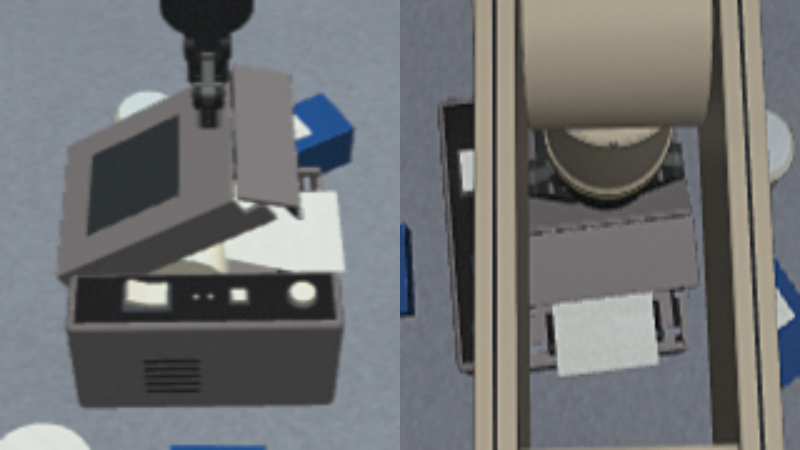

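The crop shows the closed fingertips at (208,125), just above the lid's flat and about 10–20 mm behind its front end. Next I'll push along the arc.

Request:
apply_moves(
  rows=[
    [0, 0, 10, 0, 0, 0],
    [-6, 0, 8, 0, 0, 0],
    [-6, 0, 8, 0, 0, 0],
    [-5, 0, 8, 0, 0, 0],
    [-5, 0, 8, 0, 0, 0],
  ],
)

```text
time: 4.85
tool_pos: [569.1, 49.1, 193.8]
tcp_rot: [180.0, -0.0, 5.0]
ft_force: [0.0, -0.8, 0.4]
finger_gap: -0.0
grip_force: 0.5
```

Request:
apply_moves(
  rows=[
    [-5, 0, 8, 0, 0, 0],
    [-4, 0, 8, 0, 0, 0],
    [-4, 0, 8, 0, 0, 0],
    [-3, 0, 8, 0, 0, 0],
    [-2, 0, 6, 0, 0, 0],
  ],
)

```text
time: 5.48
tool_pos: [551.4, 47.6, 155.7]
tcp_rot: [-180.0, 0.0, 5.0]
ft_force: [1.7, 0.1, 1.9]
finger_gap: -0.2
grip_force: 0.6
```

```bash
python3 - <<'E'
from h import *
snap('side','side2.png')
for k in('lid_press','feed_key_top'):
    r=models.place_of(k,'side'); print([(np.round(x['xyz']),round(x['confidence'],2)) for x in r[:2]])
print(sense()['tool_pos'],sense()['ft_force'])
cv2.imwrite('pics/c2.png',cv2.resize(cv2.imread('pics/side2.png')[100:280,170:330],(400,450)))
E
```

```text
[(array([542.,  51., 155.]), 0.65)]
[(array([497., 160., 144.]), 0.64)]
[551.07236386  47.54314635 155.69983407] [-0.66955742  1.00752509  0.13756681]
```

View pics/c2.png

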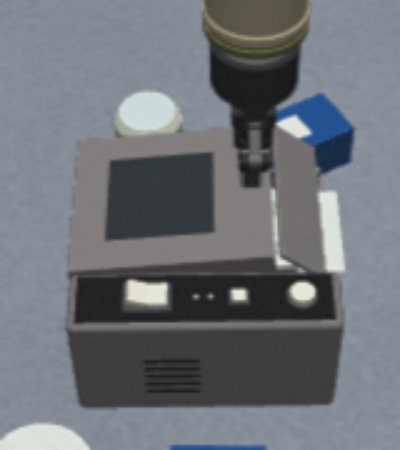

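The lid is now nearly shut, with the tip on its flat at (250,185). I'll push it through the catch.

Request:
apply_moves(
  rows=[
    [-1, 0, 4, 0, 0, 0],
    [0, 0, 4, 0, 0, 0],
    [0, 0, 3, 0, 0, 0],
    [0, 0, 3, 0, 0, 0],
    [0, 0, 2, 0, 0, 0],
  ],
)

```text
time: 6.25
tool_pos: [550.5, 47.5, 140.0]
tcp_rot: [180.0, 0.0, 5.0]
ft_force: [-2.1, -0.4, 6.1]
finger_gap: 0.2
grip_force: 3.4
```

Request:
apply_moves(
  rows=[
    [0, 0, 0.5, 0, 0, 0],
    [0, 0, 0.5, 0, 0, 0],
    [0, 0, 0.5, 0, 0, 0],
    [0, 0, 0.5, 0, 0, 0],
    [0, 0, 0, 0, 0, 0],
  ],
)

```text
time: 6.88
tool_pos: [550.6, 47.5, 139.9]
tcp_rot: [180.0, -0.0, 5.0]
ft_force: [-9.4, -0.2, 15.0]
finger_gap: -0.0
grip_force: 7.4
```

Request:
apply_moves(
  rows=[
    [0, 0, -15, 0, 0, 0],
    [0, 0, -25, 0, 0, 0],
    [29, -30, 0, 0, 0, 0],
    [29, -30, 0, 0, 0, 0],
    [29, -30, 0, 0, 0, 0],
  ],
)

```text
time: 7.5
tool_pos: [630.6, 145.7, 178.9]
tcp_rot: [-180.0, -0.1, 5.0]
ft_force: [-0.9, -0.5, 0.5]
finger_gap: -0.4
grip_force: 0.0
```

Request:
apply_moves(
  rows=[
    [15, -14, 0, 0, 0, 0],
    [15, -14, 0, 0, 0, 0],
    [0, 0, 5, 0, 0, 0],
    [0, 0, 5, 0, 0, 0],
    [0, 0, 0, 0, 0, 0],
  ],
)

```text
time: 8.12
tool_pos: [656.1, 174.4, 167.4]
tcp_rot: [180.0, 0.1, 5.0]
ft_force: [-0.0, 0.6, -0.6]
finger_gap: 0.0
grip_force: 0.0
```

```bash
python3 - <<'E'
from h import *
snap('side','side3.png'); 
for k in('lid_press','rocker_far_end','feed_key_top'):
    r=models.place_of(k,'side'); print([(np.round(x['xyz']),round(x['confidence'],2)) for x in r[:2]])
print(sense()['tool_pos'],sense()['ft_force'])
cv2.imwrite('pics/c3.png',cv2.resize(cv2.imread('pics/side3.png')[110:270,180:325],None,fx=3.7,fy=3.7,interpolation=cv2.INTER_CUBIC))
E
```

```text
[(array([539.,  54., 140.]), 0.94)]
[(array([645., 177., 146.]), 0.67)]
[(array([500., 156., 145.]), 0.48), (array([555., 166., 142.]), 0.38)]
[656.8924093  174.86373575 168.72632342] [ 0.26288048 -0.32695422  0.15191474]
```

View pics/c3.png

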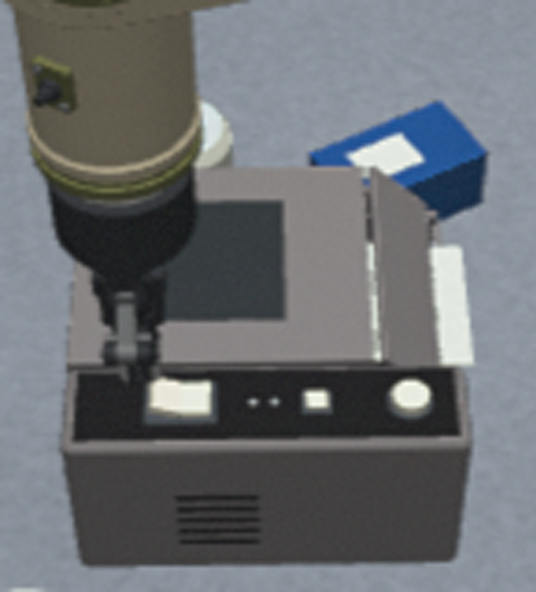

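The lid looks shut (its edge at (220,360) is flush with the console). The tip is beside and above the rocker's rear end, at (150,385). I'll shift 4 mm forward and press.

Request:
apply_moves(
  rows=[
    [-4, 0, 8, 0, 0, 0],
    [0, 0, 6, 0, 0, 0],
    [0, 0, 4, 0, 0, 0],
    [0, 0, 3, 0, 0, 0],
    [0, 0, 2, 0, 0, 0],
  ],
)

```text
time: 8.95
tool_pos: [653.0, 174.9, 145.6]
tcp_rot: [-180.0, -0.0, 5.0]
ft_force: [-3.7, -1.5, 12.6]
finger_gap: -0.1
grip_force: 5.9
```

Request:
apply_moves(
  rows=[
    [0, 0, 0.5, 0, 0, 0],
    [0, 0, 0.5, 0, 0, 0],
    [0, 0, 0.5, 0, 0, 0],
    [0, 0, 0, 0, 0, 0],
    [0, 0, 0, 0, 0, 0],
  ],
)

```text
time: 9.57
tool_pos: [653.0, 175.0, 145.6]
tcp_rot: [-180.0, -0.0, 5.0]
ft_force: [-4.9, -0.4, 11.0]
finger_gap: -0.0
grip_force: 5.7
```

Request:
apply_moves(
  rows=[
    [0, 0, -15, 0, 0, 0],
    [0, 0, -18, 0, 0, 0],
    [-38, 0, 0, 0, 0, 0],
    [-38, 0, 0, 0, 0, 0],
    [-38, 0, 0, 0, 0, 0],
  ],
)

```text
time: 10.2
tool_pos: [538.6, 164.9, 177.9]
tcp_rot: [-180.0, -0.1, 5.0]
ft_force: [-1.0, 0.5, 0.5]
finger_gap: -0.2
grip_force: 0.0
```

Request:
apply_moves(
  rows=[
    [-38, 0, 0, 0, 0, 0],
    [0, 0, 5, 0, 0, 0],
    [0, 0, 5, 0, 0, 0],
    [0, 0, 5, 0, 0, 0],
    [0, 0, 0, 0, 0, 0],
  ],
)

```text
time: 10.82
tool_pos: [501.7, 161.5, 161.1]
tcp_rot: [180.0, 0.1, 5.0]
ft_force: [-0.2, 0.1, 0.0]
finger_gap: 0.2
grip_force: 0.0
```

```bash
python3 - <<'E'
from h import *
snap('side','side4.png'); 
for k in('lid_press','rocker_far_end','feed_key_top'):
    r=models.place_of(k,'side'); print([(np.round(x['xyz']),round(x['confidence'],2)) for x in r[:2]])
print(sense()['tool_pos'],sense()['ft_force'])
cv2.imwrite('pics/c4.png',cv2.resize(cv2.imread('pics/side4.png')[110:270,180:325],None,fx=3.7,fy=3.7,interpolation=cv2.INTER_CUBIC))
E
```

```text
[(array([541.,  52., 139.]), 0.9)]
[(array([648., 176., 144.]), 0.68), (array([497., 159., 145.]), 0.57)]
[(array([497., 159., 144.]), 0.54)]
[501.75747529 161.60126172 161.81645922] [ 0.47213607 -0.18697109  0.59013943]
```

View pics/c4.png

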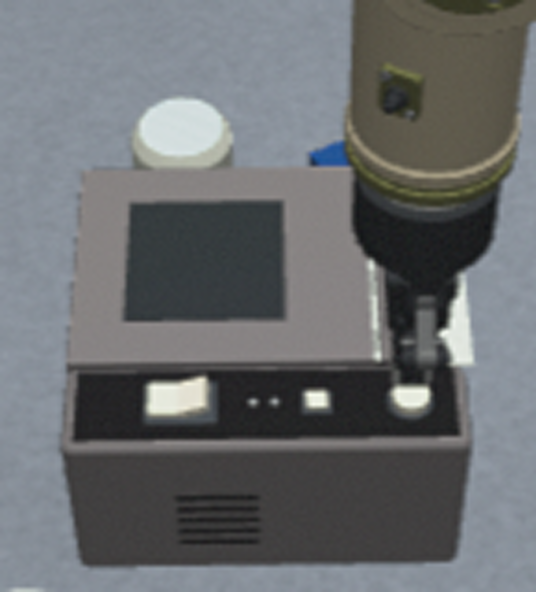

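The rocker is flipped: its near end is now raised at (205,385). The tip is above the feed key at (410,390), so I'll press it.

Request:
apply_moves(
  rows=[
    [0, 0, 6, 0, 0, 0],
    [0, 0, 6, 0, 0, 0],
    [0, 0, 4, 0, 0, 0],
    [0, 0, 3, 0, 0, 0],
    [0, 0, 2, 0, 0, 0],
  ],
)

```text
time: 11.65
tool_pos: [501.3, 161.6, 141.7]
tcp_rot: [180.0, 0.0, 5.0]
ft_force: [-10.4, -2.2, 19.9]
finger_gap: -0.1
grip_force: 9.5
```

Request:
apply_moves(
  rows=[
    [0, 0, 0.3, 0, 0, 0],
    [0, 0, 0, 0, 0, 0],
    [0, 0, 0, 0, 0, 0],
    [0, 0, 0, 0, 0, 0],
    [0, 0, 0, 0, 0, 0],
  ],
)

```text
time: 12.28
tool_pos: [501.3, 161.6, 141.9]
tcp_rot: [180.0, 0.0, 5.0]
ft_force: [-7.9, -1.8, 12.7]
finger_gap: -0.1
grip_force: 6.4
```

Request:
apply_moves(
  rows=[
    [0, 0, -10, 0, 0, 0],
    [0, 0, -30, 0, 0, 0],
    [0, 0, -40, 0, 0, 0],
    [-40, 0, -20, 0, 0, 0],
    [-40, 0, 0, 0, 0, 0],
  ],
)

```text
time: 12.9
tool_pos: [422.3, 154.8, 243.0]
tcp_rot: [-180.0, -0.2, 5.0]
ft_force: [0.2, -0.4, 0.7]
finger_gap: -0.1
grip_force: 0.0
```

Request:
apply_moves(
  rows=[
    [-10, 0, 0, 0, 0, 0],
    [0, 0, 0, 0, 0, 0],
    [0, 0, 0, 0, 0, 0],
    [0, 0, 0, 0, 0, 0],
    [0, 0, 0, 0, 0, 0],
  ],
)

```text
time: 13.52
tool_pos: [412.1, 153.7, 240.2]
tcp_rot: [180.0, 0.0, 5.0]
ft_force: [1.0, -0.2, 0.3]
finger_gap: 0.2
grip_force: 0.0
```

```bash
python3 - <<'E'
from h import *
snap('side','side5.png'); print(sense()['tool_pos'],sense()['ft_force'])
r=models.place_of('feed_key_top','side'); print([(np.round(x['xyz']),round(x['confidence'],2)) for x in r[:2]])
cv2.imwrite('pics/c5.png',cv2.resize(cv2.imread('pics/side5.png')[110:270,180:325],None,fx=3.7,fy=3.7,interpolation=cv2.INTER_CUBIC))
E
```

```text
[412.03015592 153.73984017 240.26349837] [-0.28318528  0.02515605 -1.16785102]
[(array([496., 155., 144.]), 0.43)]
```

View pics/c5.png

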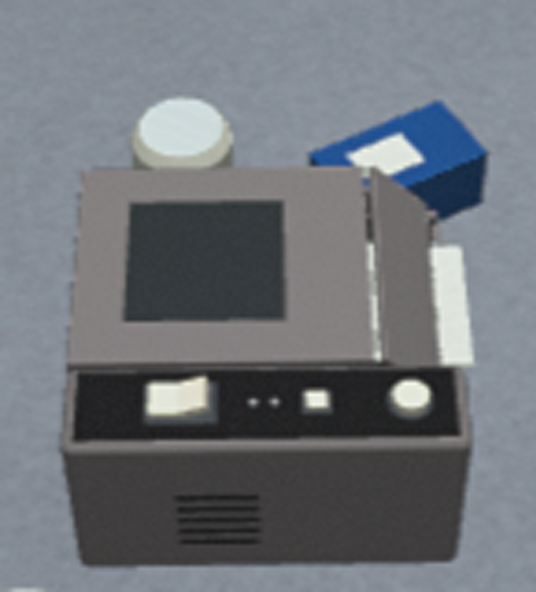

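The lid is shut, the rocker is on with its near end raised at (205,385), and the feed key is up at (410,395). The printer and the filter and long carton in view haven't moved, and the arm is clear.

```bash
python3 -c "
from h import *
print(job.hand_in())"
```

```text
the job is handed in; nothing more can be done
None
```

I shut the lid, switched the rocker on, pressed the feed key fully for about half a second and let it come up, then moved the arm clear and handed the job in at about 14 s; the hand-in gave no verdict.

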